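# Put the middle cutter tray away in the riser

## Robot

A 6-joint arm with a two-finger parallel gripper is mounted at the origin on a cart in front of the work surface, level with it; the furniture and walls round the work are solid. World frame = base frame: x ahead of the robot, y to its left, z up, the work surface at z = 0. Lengths are in mm, angles in degrees, forces in N, time in s.
With the tool pointing down it reaches from about 350 to 850 mm from the base axis. Payload 8.1 kg.
Tool frame: the origin (TCP) lies midway between the tips of the shut fingers; the grasp point (between the pads) lies 19 mm behind it (r.pinch_z is the distance from the TCP to the grasp point, in mm); z points along the fingers, y is the line along which they close (so a half turn about z gives the same grasp; the last joint's range is limited). The gripper opens to 85 mm and grips with 20 to 120 N. Pads are 22 mm wide; open, the fingers measure 114 mm over their backs; the gripper's body (76 mm by 85 mm) begins 54 mm behind the grasp point. The pads swing forward as they close: fully open they stand 13 mm farther back than shut.
Start: joints at [-75.481, 7.471, 85.268, -0, 87.261, -4.893], TCP at [199.433, -565.89, 210.692] pointing down, gripper open.
Joint ranges: [-169.43, 169.43], [-51.17, 129.36], [1.28, 143.12], [-76.62, 256.62], [0, 156.53], [-152.29, 152.29]. Speed limits (degrees/s): [136.94, 136.94, 159.86, 180, 180, 180].

## Interface

Orientations are given as [roll, pitch, yaw] about the fixed x, y, z axes, in that order (R = Rz(yaw) Ry(pitch) Rx(roll)).
In Python, from bench import sensors, optics, job, r gives the robot as it stands.
- The arm moves only by the tool play_rows, never from a script. Its argument "motion" is a list that holds one entry, the list of rows, each a list of 6 numbers: the shift along the tool's x, y, z in cm, then the turn, a rotation vector about the tool's x, y, z in degrees. In form: [[[x, y, z, ax, ay, az], ...]]. A call has 1 to 5 rows; each row is the pose to reach, as a shift and turn from the pose commanded when the call began, along the tool's axes at that moment; what a row does not reach only later rows make up. A row lasts 1/10 s, in which the tool goes at most 50 mm and 8.59 degrees, less where a joint would pass 70% of its speed; a pose out of reach is approached as far as the arm can. A call with a gripper value outside its range is refused whole. "jaw" is the opening, from 0 (shut) to 1 (fully open), set as the call begins (left out, the last holds). The fingers move at their own pace and stop on an object; "squeeze" is the grip in N (left out, the last holds). Time passes only in rows, so rows that repeat a pose let the fingers close. It gives the time, the measured TCP pose, the force, the opening and the grip force at its end, in the units of the state.
- sensors.sense(): the state, without advancing time (a new reading comes with each control period).
- optics.snapshot(name): name is "scene" or "top" or "wrist"; returns a dict with "pixels" (420x560x3 uint8, red, green, blue), "mtx" (3x3 intrinsics, pixels), "R" (3x3) and "t" (3): a world point X has camera coordinates R X + t; the wrist camera has in their place "T_tool_cam" (4x4, takes a point from camera to tool coordinates, whose origin is the TCP and whose axes are the flange's). Camera axes: x right, y down, z forward; pixel columns grow to the right and rows downward; lengths in mm; the calibration is good to about 2 mm. The wrist camera is an equidistant fisheye: a pixel r from the principal point sees the ray r / f radians off the axis. A picture is of the moment at which its call begins: read the wrist's pose just before it. There is no depth.
- job.hand_in(): hands the job in; it is judged then, once.
The state is a dict: "time": time; "joint_pos": joint angles; "qd": joint speeds; "joint_efforts": joint torques, N m; "tool_pos": TCP position; "tcp_rot": TCP orientation; "ft_force": force on the tool from outside, world axes, zero at the start; "wrist_torque": the same for the moment, N m; "finger_gap": finger opening in mm; "grip_force": force on a finger pad.
Only numpy, scipy, OpenCV 4.12 (cv2) and the standard library are available. Lean on these libraries where they do the work, as an engineer would, in place of code of your own. Each camera call takes 0.05 s, during which the arm holds its last target. There are 200 camera calls.

## Task

The middle one of the three stacked trays, with the star and heart cutters, belongs in the empty bay of the wooden riser: lift the top tray off, take the middle tray out and slide it fully home in the bay with its knob facing out, and put the top tray back squarely on the bottom one, seated down in its rim. Leave the bottom tray where it stands and keep the cutters in their trays.

Things in the scene. Friction and masses are not known exactly. Their poses are not given: they have to be found in the camera images.
- tray_top: top one of three equal pale-wood trays in a stack, 172 (its x) x 110 (y) x 64 mm high, 0.25 to 0.4 kg, with a round cutter in it. Origin at the centre of its underside, z up, x pointing away from the knob end. Walls 8 mm thick; inner floor 10 mm above the underside; a divider across the middle makes two compartments, each 72 mm (x) by 94 mm (y)
- tray_mid: middle tray of the stack, made like tray_top, same axes; holds a star and a heart cutter. Under each tray a foot 146 x 84 mm, 6 mm deep, drops inside the rim of the tray below with 5 mm to spare all round, so stacked trays follow each other every 58 mm. A metal knob sticks out of the middle of the front (-x) wall
- tray_low: bottom tray of the stack, made like tray_top, same axes; empty, loose, stands on the worktop
- tray_mid_knob (a point): centre of the head of the middle tray's knob: 22 mm across, 15 mm long along the tray's x; 24.5 mm out from the front wall, 110.5 mm from the tray's centre, 45 mm above its underside. Can be pinched from above, fingers either side along the tray's y
- tray_top_grip (a point): middle of the top edge of the top tray's divider: x = y = 0 of the tray, 56 mm above its underside. The divider is 12 mm thick, runs along y from wall to wall and is the balanced place to pinch and carry the tray. The cutters beside it reach to 32 mm above the underside, so fingertips fit only 20 mm down from its top edge
- tray_mid_grip (a point): the same point on the middle tray's divider
- riser: pale-wood riser fixed on the worktop, 298 mm wide (y), 186 mm deep (x), top 86 mm high, with two bays open towards the robot; x points into the bays; origin at the middle of its front edge on the worktop. The right bay (-y) holds a tray of the same kind that stays, its knob 33 mm out in front. The worktop before both bays is free for 0.22 m. Salt and pepper mill stand on it, back right
- bay_mouth (a point): middle of the empty left bay's front edge, on the worktop; axes as the riser's. The bay is 122 mm wide and 74 mm high inside, without a floor (a tray slides on the worktop); its roof begins 20 mm in; it is closed by a back panel 174 mm in
- bay_home (a point): where the origin of a tray lies when fully home in the left bay: 88 mm in from bay_mouth, its back end at the back panel, its front wall flush with the riser's front, the knob outside; axes as the riser's
- cutter_star: star-shaped tin cookie cutter, 69x66x22 mm, in the far (+x) compartment of the middle tray; origin at the centre of its underside
- cutter_heart: heart-shaped tin cookie cutter, 60x66x22 mm, in the near (knob side) compartment of the middle tray; origin at the centre of its underside
- cutter_round: round tin cookie cutter, 63 mm across, 22 mm high, in the top tray's far compartment; origin at the centre of its underside
Not all that is in view belongs to the job. What is meant by the cutter_round is not purple or red, and is the smaller of those in its own colour.

How it is judged:
By the outcome, as a careful person would: the job done as asked, in the order asked, and still so for the second after the job is handed in, with the robot touching nothing.
It also fails if it takes over 72 s, if anything falls off the work surface, if the arm or the gripper's body presses on something with over 40 N, if the wrist force passes 120 N, or if a joint passes its speed limit or range.

## Working session

There is one attempt and no reset: what is moved stays moved. The work goes in short steps, Python scripts to look and compute and a tool call to move; the robot and the scene stay as the last step left them, time stands still between calls to the robot, and variables do not carry over. Pictures are saved under pics/ and viewed, at most 10 in all, crops included, and the job is handed in when it is done.

Besides the shell and the picture viewer there is one more tool, called after ">>>" in YAML: its name, and indented under it one key for each argument. play_rows: Moves the arm, as the interface text tells. Its arguments: {"type":"object","properties":{"motion":{"type":"array","items":{"type":"array","items":{"type":"array","items":{"type":"number"}}}},"jaw":{"type":"number"},"squeeze":{"type":"number"}},"required":["motion"]}

```bash
mkdir -p pics; python3 - <<'E'
from bench import sensors, optics, job, r
import cv2,numpy as np,pickle
s=sensors.sense();print(s)
for n in ("scene","top"):
    d=optics.snapshot(n); cv2.imwrite(f"pics/{n}0.png",cv2.resize(d["pixels"][:,:,::-1],(800,600),interpolation=cv2.INTER_CUBIC))
    pickle.dump(d,open(n+"0.pkl","wb")); print(n,d["mtx"],d["R"],d["t"])
E
```

```text
{'time': 0.0, 'joint_pos': array([-7.54817521e+01,  7.51622090e+00,  8.53303968e+01, -7.42836166e-04,
        8.72616502e+01, -4.89360737e+00]), 'qd': array([-0.07738488, -0.03437153, -0.04339994, -0.07638195, -0.01695561,
        0.03144642]), 'joint_efforts': array([-1.57234932e-03, -5.69389343e+01, -5.00554705e+01, -1.56667143e-04,
        1.44789956e-02,  5.61760185e-07]), 'tool_pos': array([ 199.27394368, -565.30627937,  209.62216259]), 'tcp_rot': array([-1.79892063e+02, -8.49665767e-03,  1.94118835e+01]), 'ft_force': array([-0.14428973, -0.28062232, -0.18735625]), 'wrist_torque': array([ 0.04215199, -0.03370692, -0.0232033 ]), 'grip_force': 0.0, 'finger_gap': 85.41124375149508}
scene [[492.93620856   0.         283.03680566]
 [  0.         492.93620856 222.85179869]
 [  0.           0.           1.        ]] [[-0.8813714  -0.47242028  0.00187813]
 [-0.32579118  0.60492409 -0.72658582]
 [ 0.34211775 -0.64100384 -0.68707316]] [ 429.64453891  314.39604319 1437.62912184]
top [[541.1910241    0.         280.02814451]
 [  0.         541.1910241  210.06919055]
 [  0.           0.           1.        ]] [[ 0.22612626 -0.97407116  0.00723142]
 [-0.94551649 -0.22127045 -0.23882619]
 [ 0.2342338   0.04716745 -0.97103541]] [-221.36366795  503.24667417 1386.57872857]
```

View pics/scene0.png

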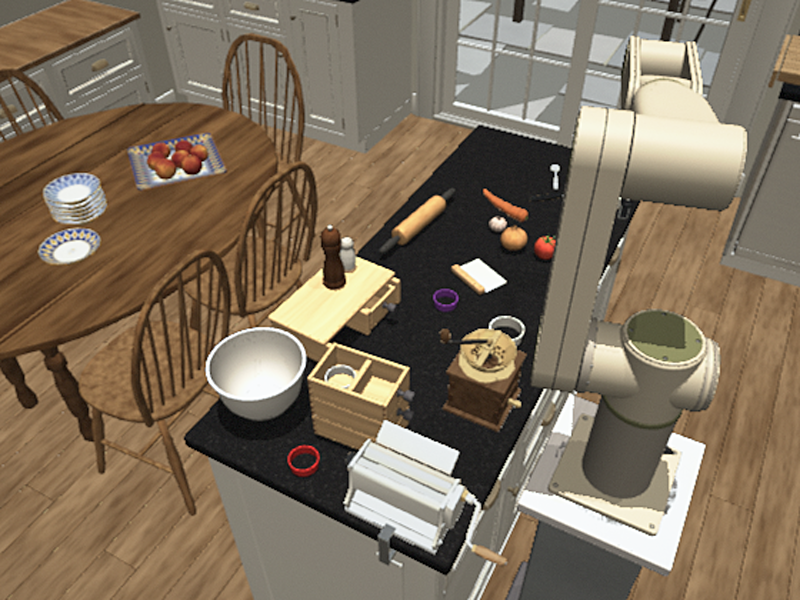

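View pics/top0.png

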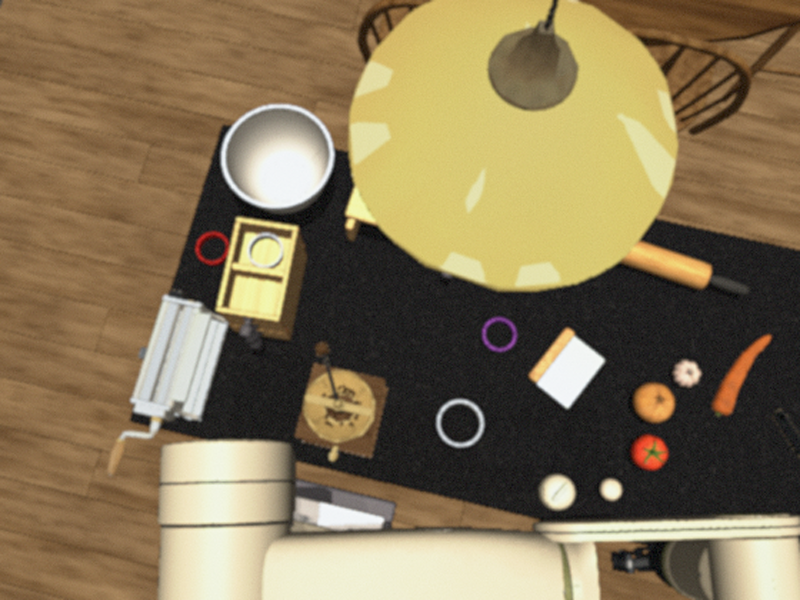

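Scene: the stack is at (360,390), the riser at (335,300) with its bays towards the robot, and the mills on top at (335,260). The top view shows the stack at (262,270), and the lamp hides the riser. Cutter candidates (scene pixels) are red (303,460), purple (446,299), a large silver one (507,330) and a smaller silver one in the top tray (340,377). The smaller silver one fits: not red or purple, and the smaller of its colour. I'll enlarge to confirm and measure.

```bash
python3 - <<'E'
import cv2,pickle
for n,(x0,y0,w,h) in {"top":(140,140,88,112),"scene":(180,170,120,145)}.items():
    p=pickle.load(open(n+"0.pkl","rb"))["pixels"][:,:,::-1]
    f=5 if n=="top" else 4
    c=cv2.resize(p[y0:y0+h,x0:x0+w],None,fx=f,fy=f,interpolation=cv2.INTER_CUBIC); cv2.imwrite(f"pics/{n}c.png",c);print(c.shape)
E
```

```text
(560, 440, 3)
(580, 480, 3)
```

View pics/topc.png

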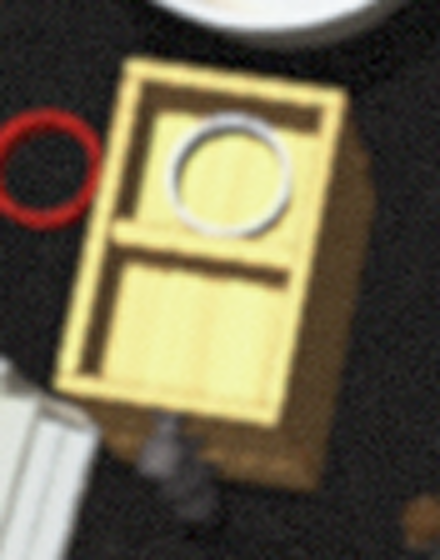

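View pics/scenec.png

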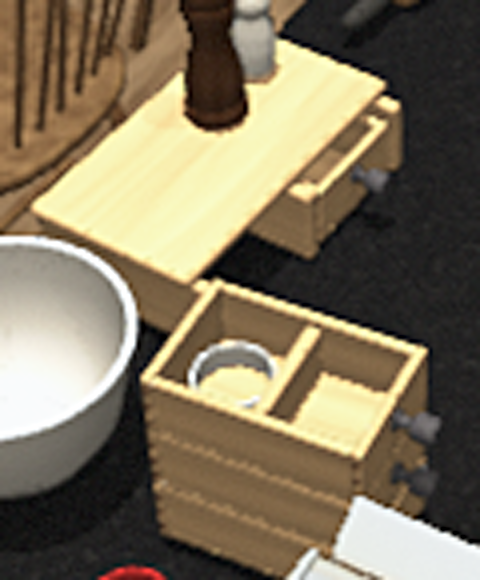

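The crops confirm the stack (rim corners in the top crop at (125,60), (348,90), (277,425) and (55,388)) and the small silver round cutter inside it. They also show the riser top plate, with corners in the scene crop at (35,207), (190,282), (385,83) and (285,38).

```bash
cat > h.py <<'E'
import numpy as np,pickle,cv2
from scipy.optimize import least_squares
def proj(d,X):
    c=np.asarray(X)@d["R"].T+d["t"]; q=c@d["mtx"].T; return q[:,:2]/q[:,2:]
def uncrop(uv,f,o): return (np.array(uv,float)+.5)/f-.5+np.array(o)
def plane(d,uv,z):
    uv=np.atleast_2d(uv); ray=np.linalg.solve(d["mtx"],np.c_[uv,np.ones(len(uv))].T).T@d["R"]; C=-d["R"].T@d["t"]
    return C+ray*((z-C[2])/ray[:,2])[:,None]
def place(p,L):
    x,y,a=p; a=np.radians(a); c,s=np.cos(a),np.sin(a); L=np.asarray(L,float)
    return np.c_[x+c*L[:,0]-s*L[:,1],y+s*L[:,0]+c*L[:,1],L[:,2]]
def fit(d,uv,L,p0):
    f=lambda p:(proj(d,place(p,L))-uv).ravel(); s=least_squares(f,p0,x_scale=[10,10,1]); return s.x,s.fun
E
python3 - <<'E'
from h import *
t=pickle.load(open("top0.pkl","rb"));s=pickle.load(open("scene0.pkl","rb"))
tc=uncrop([(125,60),(348,90),(277,425),(55,388)],5,(140,140))
L=[(86,55,180),(86,-55,180),(-86,-55,180),(-86,55,180)]
print("edges",plane(t,tc,180)); print(fit(t,tc,L,[500,200,0]))
sc=uncrop([(148,380),(205,283),(428,348),(358,458)],4,(180,170))
print(fit(s,sc,[L[0],L[1],L[2],L[3]],[500,200,0]))
print(plane(s,sc,180))
rc=uncrop([(35,207),(190,282),(385,83),(285,38)],4,(180,170))
print(plane(s,rc,86))
print(fit(s,rc,[(186,149,86),(20,149,86),(20,-149,86),(186,-149,86)],[600,0,0]))
E
```

```text
edges [[593.17290012 209.70890088 180.        ]
 [603.39373352  96.57126689 180.        ]
 [429.25820145  86.05924509 180.        ]
 [422.46042259 196.24001584 180.        ]]
(array([512.03632326, 147.1429563 ,   4.07855262]), array([ 0.68964626, -0.13198272, -0.87559282,  0.45409687,  0.0558553 ,
       -0.36486869,  0.12568907,  0.0780597 ]))
(array([511.73244324, 149.72220318,   5.08728127]), array([-2.30054692,  0.67573358,  1.55663485, -0.7649982 , -0.4635584 ,
       -0.0920563 ,  1.23326986, -0.02450508]))
[[588.25654689 206.96779482 180.        ]
 [604.60332143 107.41605454 180.        ]
 [429.61780676  87.00138751 180.        ]
 [424.08664613 198.53250967 180.        ]]
[[ 833.67819944   24.39596643   86.        ]
 [ 671.688119     37.10456971   86.        ]
 [ 654.26354579 -256.49544938   86.        ]
 [ 766.42052048 -269.60791349   86.        ]]
(array([ 630.72403333, -102.55896814,   -8.12241596]), array([ 0.47467859, -1.24673876, -0.82276871,  0.99286714,  5.61178956,
        2.67998627, -5.4120194 , -3.17859635]))
```

```bash
cat >> h.py <<'E'
from scipy.spatial.transform import Rotation as Ro
def delta(tgt,yaw):
    from bench import sensors
    s=sensors.sense(); R=Ro.from_euler('xyz',s["tcp_rot"],degrees=True)
    T=Ro.from_euler('xyz',[180,0,yaw],degrees=True)
    print("t",round(s["time"],2),"pos",s["tool_pos"].round(1),"rot",s["tcp_rot"].round(2),"gap",round(s["finger_gap"],1),"F",s["ft_force"].round(1))
    print("delta cm",(R.inv().apply(np.array(tgt)-s["tool_pos"])/10).round(2),"deg",(R.inv()*T).as_rotvec(degrees=True).round(2))
E
python3 - <<'E'
from h import *
t=pickle.load(open("top0.pkl","rb"));s=pickle.load(open("scene0.pkl","rb"))
rc=uncrop([(35,207),(190,282),(385,83)],4,(180,170))
p,e=fit(s,rc,[(186,149,86),(20,149,86),(20,-149,86)],[640,-100,-4]);print(p,e)
print("home",place(p,[(0,70,0),(88,70,0)]))
for n,uv,z in [("purple",(499,334),20),("millbasefront",(375,455),0),("millback corner",(390,375),100),("silver",(460,423),10),("board",(568,328),0),("boardtop",(570,328),0),("boardleft",(530,378),0),("red",(212,248),20),("pasta right-top",(228,320),120)]:
    print(n,plane(t,np.array(uv)*.7,z)[0].round())
# mill knob height: top view (322,350), scene (447,336)
for z in (100,150,200): print(z,plane(t,np.array((322,350))*.7,z)[0].round(),plane(s,np.array((445,336))*.7,z)[0].round())
delta((480,-110,330),94)
E
```

```text
[ 641.89935035 -110.74723782   -3.35163214] [-1.12415338  0.23815213  0.33827917  0.06298916  0.83016682 -0.55946232]
home [[645.99180655 -40.8669702    0.        ]
 [733.84128584 -46.01177228   0.        ]]
purple [ 529. -298.   20.]
millbasefront [ 255. -120.    0.]
millback corner [ 393. -117.  100.]
silver [ 348. -262.   10.]
board [ 575. -429.    0.]
boardtop [ 576. -432.    0.]
boardleft [ 463. -375.    0.]
red [569. 283.  20.]
pasta right-top [421. 186. 120.]
100 [410.  12. 100.] [437. -99. 100.]
150 [402.   6. 150.] [417. -52. 150.]
200 [394.  -1. 200.] [397.  -6. 200.]
t 0.1 pos [ 199.3 -565.4  209.8] rot [-1.7991e+02 -1.0000e-02  1.9410e+01] gap 85.2 F [-1.2 -0.3  0.3]
delta cm [ 41.61 -33.64 -11.96] deg [-7.000e-02 -7.000e-02 -7.459e+01]
```

>>> play_rows:
  motion:
    - [[3,-2.4,-0.9,0,0,0],[6,-4.8,-1.8,0,0,0],[9,-7.2,-2.7,0,0,0],[12,-9.7,-3.6,0,0,0],[15,-12.1,-4.5,0,0,0]]
  jaw: 0.5

```text
time: 0.6
tool_pos: [301.1, -400.3, 255.5]
tcp_rot: [-180.0, 0.0, 19.4]
ft_force: [0.7, -0.1, -0.3]
finger_gap: 42.2
grip_force: 0.0
```

>>> play_rows:
  motion:
    - [[3,-2.4,-0.9,0,0,0],[6,-4.8,-1.8,0,0,0],[9,-7.2,-2.7,0,0,0],[12,-9.7,-3.6,0,0,0],[15,-12.1,-4.5,0,0,0]]

```text
time: 1.1
tool_pos: [402.3, -236.3, 300.7]
tcp_rot: [-180.0, 0.0, 19.4]
ft_force: [0.8, -0.3, -0.2]
finger_gap: 43.0
grip_force: 0.0
```

>>> play_rows:
  motion:
    - [[3,-2.4,-0.8,0,0,-8],[6,-4.8,-1.6,0,0,-16],[9,-7.2,-2.4,0,0,-24],[11.6,-9.4,-3,0,0,-32],[11.6,-9.4,-3,0,0,-38.6]]

```text
time: 1.6
tool_pos: [481.7, -107.3, 331.2]
tcp_rot: [180.0, -0.1, 58.6]
ft_force: [-0.1, -1.0, -0.0]
finger_gap: 42.6
grip_force: 0.0
```

>>> play_rows:
  motion:
    - [[0,0,0,0,0,-8],[0,0,0,0,0,-16],[0,0,0,0,0,-24],[0,0,0,0,0,-32],[0,0,0,0,0,-36]]

```text
time: 2.1
tool_pos: [479.9, -110.6, 330.2]
tcp_rot: [-179.9, -0.0, 94.3]
ft_force: [-0.1, -1.1, 0.1]
finger_gap: 42.6
grip_force: 0.0
```

```bash
cat >> h.py <<'E'
def wshot(name,w=800):
    from bench import sensors,optics
    s=sensors.sense(); d=optics.snapshot("wrist"); d["pos"]=s["tool_pos"]; d["rot"]=s["tcp_rot"]
    pickle.dump(d,open(name+".pkl","wb")); cv2.imwrite(f"pics/{name}.png",cv2.resize(d["pixels"][:,:,::-1],(800,600),interpolation=cv2.INTER_CUBIC)); return d
def wcam(d):
    Tw=np.eye(4);Tw[:3,:3]=Ro.from_euler('xyz',d["rot"],degrees=True).as_matrix();Tw[:3,3]=d["pos"]; return Tw@d["T_tool_cam"]
def wproj(d,X):
    c=(np.c_[np.asarray(X,float),np.ones(len(X))]@np.linalg.inv(wcam(d)).T)[:,:3]
    th=np.arctan2(np.hypot(c[:,0],c[:,1]),c[:,2]); ph=np.arctan2(c[:,1],c[:,0]); K=d["mtx"]
    return np.c_[K[0,2]+K[0,0]*th*np.cos(ph),K[1,2]+K[1,1]*th*np.sin(ph)]
def wplane(d,uv,z):
    uv=np.atleast_2d(np.array(uv,float)); K=d["mtx"]; a=(uv[:,0]-K[0,2])/K[0,0]; b=(uv[:,1]-K[1,2])/K[1,1]; th=np.hypot(a,b)+1e-12
    ray=np.c_[np.sin(th)*a/th,np.sin(th)*b/th,np.cos(th)]; T=wcam(d); ray=ray@T[:3,:3].T; C=T[:3,3]
    return C+ray*((z-C[2])/ray[:,2])[:,None]
def wfit(d,uv,L,p0):
    f=lambda p:(wproj(d,place(p,L))-uv).ravel(); s=least_squares(f,p0,x_scale=[10,10,1]); return s.x,s.fun
E
python3 - <<'E'
from h import *
d=wshot("w1"); print(d["mtx"],d["T_tool_cam"]); delta((512,147.5,250),94)
S=1/.7
print("riser pred px800",(wproj(d,place((641.9,-110.7,-3.35),[(0,149,86),(20,149,86),(20,-149,86),(0,-149,86),(0,0,86),(0,70,0)]))*S).round())
E
```

```text
[[325.1922621    0.         281.260838  ]
 [  0.         325.1922621  212.77869983]
 [  0.           0.           1.        ]] [[ 2.54309708e-04 -9.53928567e-01 -3.00033706e-01  7.61164415e+01]
 [ 9.99999955e-01  2.90766515e-04 -7.68606603e-05  7.85231594e-01]
 [ 1.60559335e-04 -3.00033673e-01  9.53928598e-01 -1.61984669e+02]
 [ 0.00000000e+00  0.00000000e+00  0.00000000e+00  1.00000000e+00]]
t 2.15 pos [ 479.9 -110.6  330.2] rot [-1.7995e+02 -2.0000e-02  9.4450e+01] gap 42.5 F [-0.5  0.7  0.3]
delta cm [25.49  5.21  8.03] deg [-0.05 -0.02  0.45]
riser pred px800 [[601. 108.]
 [620. 113.]
 [556. 406.]
 [538. 404.]
 [574. 264.]
 [558. 185.]]
```

View pics/w1.png

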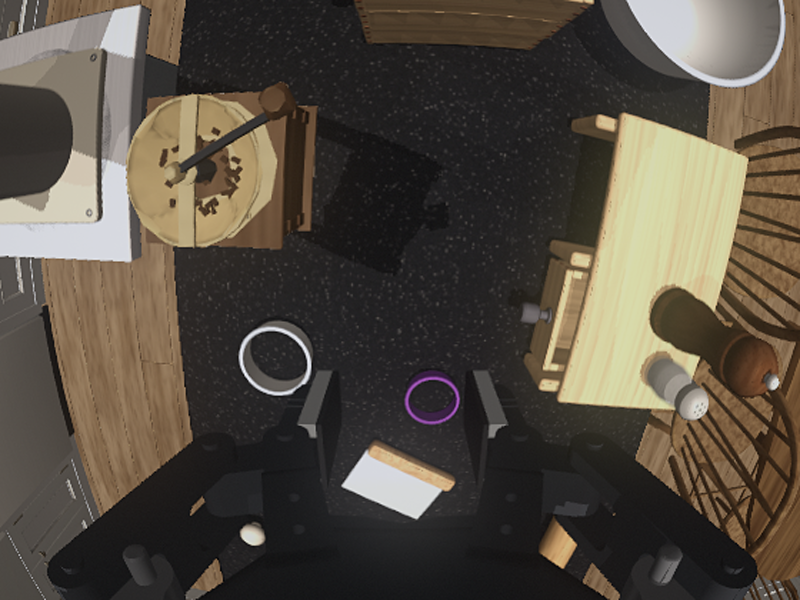

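Wrist view: the riser plate corners are at (622,113), (558,402) and (748,157). The left bay is open at about (590,180), and the mill crank is at (275,100). The small ring inside the top tray was confirmed earlier. The large silver ring at (275,357) is the distractor. I'll fit the riser and move on to the stack.

```bash
python3 - <<'E'
from h import *
d=pickle.load(open("w1.pkl","rb"))
L=[(20,149,86),(20,-149,86),(186,149,86)]
uv=(np.array([(622,113),(558,402),(748,157)])+.5)*.7-.5
p,e=wfit(d,uv,L,[641,-110,-3.4]);print(p,e);print(place(p,[(0,70,0),(88,70,0)]))
print((wproj(d,place(p,[(0,149,0),(0,131,0),(0,131,86),(0,9,0),(0,-9,0)]))/.7).round())
c=cv2.resize(d["pixels"][60:300,360:550,::-1],None,fx=3,fy=2.5,interpolation=cv2.INTER_CUBIC)
c=cv2.resize(d["pixels"][60:210,380:460,::-1],None,fx=4,fy=4,interpolation=cv2.INTER_CUBIC);cv2.imwrite("pics/w1c.png",c)
E
```

```text
[ 643.00114293 -108.7825575    -3.45363904] [-0.21983685 -0.93829579 -0.48515875  1.63437864  1.38963806 -0.41227667]
[[647.21800435 -38.90968666   0.        ]
 [735.05818484 -44.21088388   0.        ]]
[[571. 114.]
 [568. 130.]
 [600. 125.]
 [550. 238.]
 [547. 253.]]
```

View pics/w1c.png

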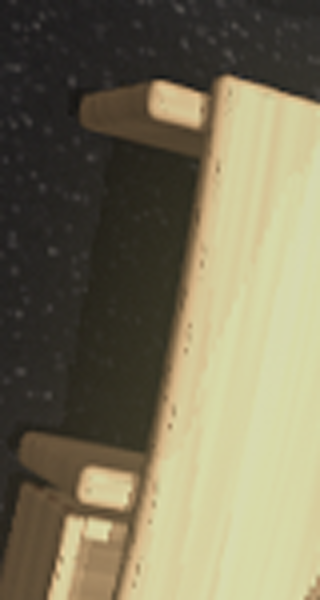

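>>> play_rows:
  motion:
    - [[5,1,0.8,0,0,0.2],[10,2,1.6,0,0,0.4],[15,3,2.4,0,0,0.4],[20,4,3.2,0,0,0.4],[24,5,4,0,0,0.4]]

```text
time: 2.65
tool_pos: [513.0, 134.3, 290.4]
tcp_rot: [180.0, -0.0, 93.5]
ft_force: [0.9, -0.3, -0.3]
finger_gap: 42.9
grip_force: 0.0
```

>>> play_rows:
  motion:
    - [[1,0.2,1,0,0,0],[1.5,0.2,3,0,0,0],[1.5,0.2,4,0,0,0],[1.5,0.2,4,0,0,0]]

```text
time: 3.05
tool_pos: [513.0, 146.6, 248.4]
tcp_rot: [-179.8, 0.0, 93.6]
ft_force: [0.4, -0.6, 0.4]
finger_gap: 42.7
grip_force: 0.0
```

```bash
python3 - <<'E'
from h import *
d=wshot("w2"); delta((512,147.5,155),94)
L=[(86,55,180),(86,-55,180),(-86,-55,180),(-86,55,180),(0,47,172),(0,-47,172)]
print((wproj(d,place((512,147.5,4.1),L))/.7).round())
E
```

```text
t 3.1 pos [513.7 146.5 249.9] rot [-1.7989e+02  3.0000e-02  9.3540e+01] gap 42.8 F [-0.5  0.  -0.4]
delta cm [ 0.12 -0.15  9.49] deg [-0.11  0.03 -0.46]
[[565. 206.]
 [548. 397.]
 [254. 399.]
 [232. 209.]
 [398. 217.]
 [400. 382.]]
```

View pics/w2.png

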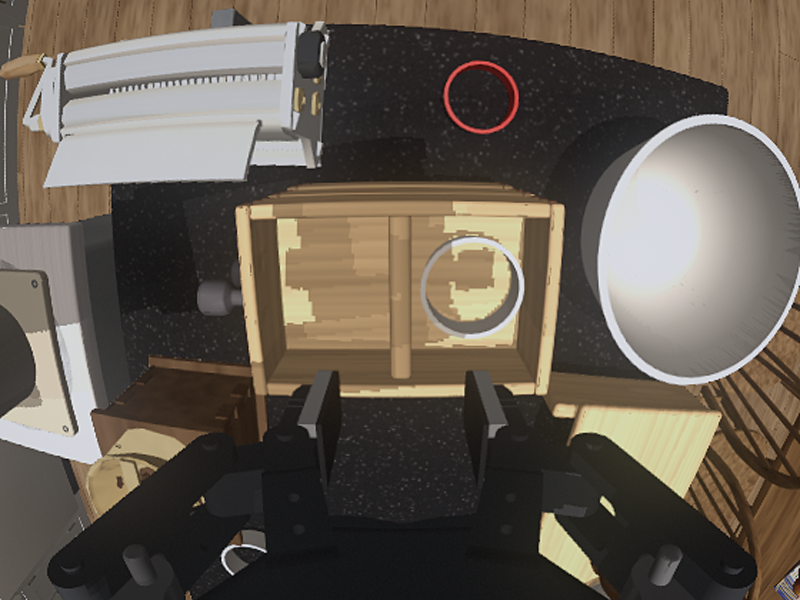

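The divider runs from (400,217) to (400,380), about 1 mm off the prediction, so the gripper is centred. Next I descend, grip, and lift a little to check.

>>> play_rows:
  motion:
    - [[0,0,3,0,0,0],[0,0,6,0,0,0],[0,0,8.5,0,0,0],[0,0,9.5,0,0,0],[0,0,9.5,0,0,0]]

```text
time: 3.6
tool_pos: [513.8, 146.5, 155.1]
tcp_rot: [-179.9, 0.0, 93.5]
ft_force: [0.2, -0.1, 0.6]
finger_gap: 42.5
grip_force: 0.0
```

>>> play_rows:
  motion:
    - [[0,0,0,0,0,0],[0,0,0,0,0,0],[0,0,0,0,0,0],[0,0,0,0,0,0],[0,0,0,0,0,0]]
  jaw: 0
  squeeze: 50

```text
time: 4.1
tool_pos: [514.5, 147.4, 156.2]
tcp_rot: [180.0, -0.0, 93.6]
ft_force: [0.0, -0.5, -0.0]
finger_gap: -0.3
grip_force: 0.0
```

>>> play_rows:
  motion:
    - [[0,0,-0.3,0,0,0],[0,0,-0.8,0,0,0],[0,0,-1.3,0,0,0],[0,0,-2,0,0,0],[0,0,-2,0,0,0]]

```text
time: 4.6
tool_pos: [515.1, 147.5, 177.4]
tcp_rot: [179.9, -0.0, 93.6]
ft_force: [0.6, 0.4, 0.6]
finger_gap: -0.3
grip_force: 0.0
```

The fingers shut on nothing, so I'll look.

```bash
python3 - <<'E'
from h import *
d=wshot("w3"); delta((513,147.5,155),94)
L=[(86,55,180),(86,-55,180),(-86,-55,180),(-86,55,180),(0,47,172),(0,-47,172)]
print((wproj(d,place((513,147.5,4.1),L))/.7).round())
print((wproj(d,[d["pos"]])/.7).round())
E
```

```text
t 4.65 pos [514.9 147.4 176.7] rot [ 1.799e+02 -1.000e-02  9.361e+01] gap -0.1 F [-0.6  0.5  0.3]
delta cm [ 0.02 -0.19  2.17] deg [ 0.1  -0.01 -0.39]
[[623. 227.]
 [585. 471.]
 [209. 473.]
 [165. 232.]
 [393. 242.]
 [396. 457.]]
[[400. 367.]]
```

View pics/w3.png

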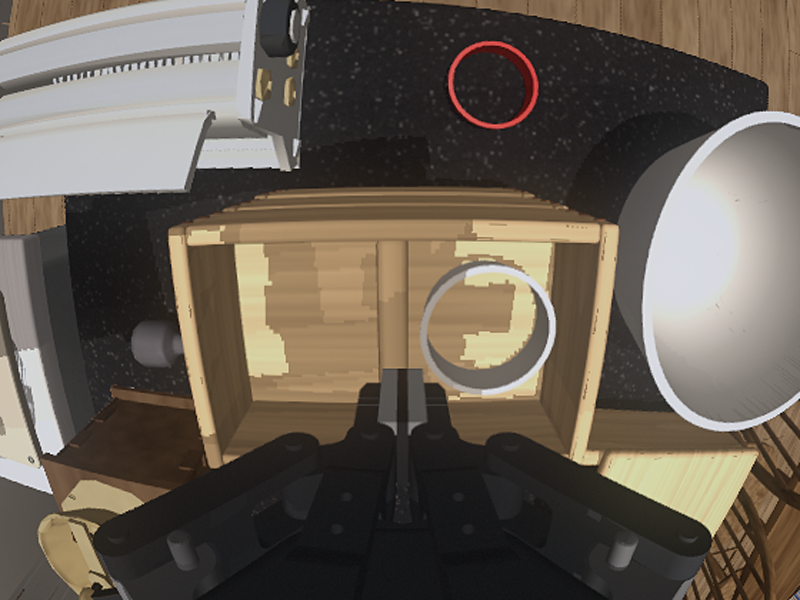

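```bash
python3 - <<'E'
from h import *
a=pickle.load(open("w2.pkl","rb"));b=pickle.load(open("w3.pkl","rb"))
q=lambda u:(np.array(u,float)+.5)*.7-.5
A=q([(236,206),(564,204),(400,217),(400,378)]);B=q([(168,226),(619,224),(392,240)])
Lr=np.array([(-86,55,64),(86,55,64),(0,47,56),(0,-47,56)],float)
def f(p,full=0):
    L=Lr+[0,0,p[3]]; X=place(p[:3],L)
    return np.r_[(wproj(a,X)-A).ravel(),(wproj(b,X[:3])-B).ravel()]
s=least_squares(f,[513,147,4,116],x_scale=[10,10,1,10]);print(s.x,s.fun.round(1))
f0=lambda p:f([*p,116]); s=least_squares(f0,[513,147,4],x_scale=[10,10,1]);print(s.x,s.fun.round(1))
E
```

```text
[512.27369258 148.28546662   3.7748337  112.37524674] [-0.3 -0.1  0.3  0.4 -0.3 -1.5  0.3  0.3  0.3  1.  -0.2  0.9  0.  -1.2]
[512.27149991 148.80761143   3.77514494] [-2.  -0.3  1.9  0.2 -0.3 -1.7  0.3  1.7 -2.8  1.1  2.8  0.9 -0.1 -1. ]
```

>>> play_rows:
  motion:
    - [[0,-0.25,-1,0,0,0],[0,-0.25,-1,0,0,0],[0,-0.25,-1,0,0,0],[0,-0.25,-1,0,0,0]]
  jaw: 0.5

```text
time: 5.05
tool_pos: [511.7, 147.1, 185.6]
tcp_rot: [-180.0, -0.0, 93.6]
ft_force: [0.1, -0.2, 0.4]
finger_gap: 42.6
grip_force: 0.0
```

>>> play_rows:
  motion:
    - [[0,0,2,0,0,0],[0,0,3,0,0,0],[0,0,3.5,0,0,0],[0,0,3.5,0,0,0]]

```text
time: 5.45
tool_pos: [510.9, 147.0, 149.5]
tcp_rot: [-179.9, 0.0, 93.6]
ft_force: [-0.5, -0.2, -0.0]
finger_gap: 42.6
grip_force: 0.0
```

>>> play_rows:
  motion:
    - [[0,0,0,0,0,0],[0,0,0,0,0,0]]
  jaw: 0
  squeeze: 30

```text
time: 5.65
tool_pos: [512.2, 147.2, 151.5]
tcp_rot: [179.9, -0.0, 93.6]
ft_force: [0.2, -0.3, -0.8]
finger_gap: 14.3
grip_force: 0.0
```

>>> play_rows:
  motion:
    - [[0,0,0,0,0,0],[0,0,0,0,0,0]]

```text
time: 5.85
tool_pos: [512.3, 147.2, 151.5]
tcp_rot: [179.9, -0.0, 93.6]
ft_force: [-0.9, -0.3, 2.8]
finger_gap: 0.0
grip_force: 1.4
```

>>> play_rows:
  motion:
    - [[0,0,0,0,0,0],[0,0,0,0,0,0]]

```text
time: 6.05
tool_pos: [512.3, 147.2, 151.4]
tcp_rot: [179.9, -0.0, 93.6]
ft_force: [-0.7, 0.5, 6.2]
finger_gap: -0.3
grip_force: 2.7
```

```bash
python3 - <<'E'
from h import *
from bench import sensors,optics,r
print({k:np.round(v,2) for k,v in sensors.sense().items()}, r.pinch_z)
d=wshot("w4"); s=optics.snapshot("scene"); pickle.dump(s,open("s4.pkl","wb"))
w=cv2.resize(d["pixels"][:,:,::-1],(480,360),interpolation=cv2.INTER_AREA)
c=cv2.resize(s["pixels"][210:330,200:310,::-1],None,fx=3,fy=3,interpolation=cv2.INTER_CUBIC)
w=np.vstack([w]) ; cv2.imwrite("pics/m4.png",np.hstack([c,cv2.resize(d["pixels"][130:400,140:420,::-1],(373,360),interpolation=cv2.INTER_CUBIC)]))
E
```

```text
{'time': np.float64(6.05), 'joint_pos': array([ 10.52,  -0.95, 100.26,   0.  ,  80.61,   6.91]), 'qd': array([-0.01, -0.1 ,  0.15,  0.01, -0.02, -0.03]), 'joint_efforts': array([-3.000e-02, -4.514e+01, -4.608e+01, -1.000e-02, -1.100e-01,
       -0.000e+00]), 'tool_pos': array([512.26, 147.2 , 151.44]), 'tcp_rot': array([ 1.7993e+02, -1.0000e-02,  9.3610e+01]), 'ft_force': array([-0.72,  0.52,  6.21]), 'wrist_torque': array([ 0.01,  0.09, -0.04]), 'grip_force': np.float64(2.74), 'finger_gap': np.float64(-0.28)} 18.700000000000003
```

View pics/m4.png

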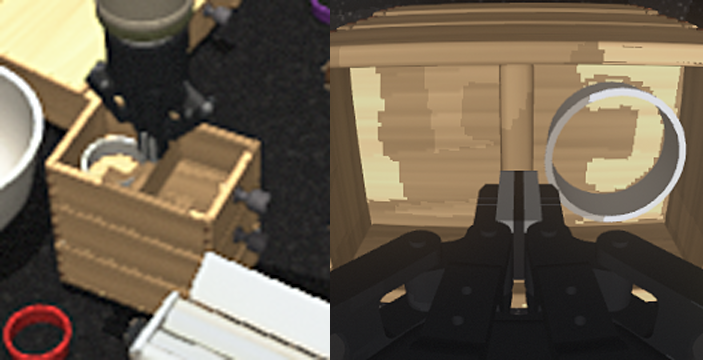

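Shut fingers are bearing on something at z≈151: the scene crop shows tips at (150,158), and the wrist crop shows them on top of the divider. I'll check the heights numerically.

```bash
python3 - <<'E'
from h import *
s=pickle.load(open("s4.pkl","rb")); d=pickle.load(open("w4.pkl","rb"))
f=lambda X:((proj(s,X)-[200,210]+.5)*3-.5).round()
print("tcp,div top172,156,151",f([(512,147,151.4),(512,147,172),(512,147,156)]).tolist())
for z in (96,116): print(z,"rim corners",f(place((512.3,148.3,3.8),[(86,55,z+64),(86,-55,z+64),(-86,-55,z+64),(-86,55,z+64),(0,47,z+56),(0,-47,z+56)])).tolist(), "low near corner", f(place((512.3,148.3,3.8),[(-86,55,0),(86,55,0),(-110,0,z+45),(-110,0,z-13)])).tolist())
# wrist: divider predicted edges for z 168 / 151 near far end (crop px)
g=lambda X:((wproj(d,X)-[140,130]+.5)*[373/280,360/270]-.5).round()
for z in (151,160,168,172): print(z,g(place((512.3,148.3,3.8),[(-6,47,z),(6,47,z),(-6,20,z),(6,20,z)])).tolist(), "rim inner",g(place((512.3,148.3,3.8),[(-78,47,z+8),(78,47,z+8)])).tolist())
E
```

```text
tcp,div top172,156,151 [[155.0, 172.0], [154.0, 157.0], [155.0, 169.0]]
96 rim corners [[46.0, 178.0], [102.0, 102.0], [260.0, 155.0], [211.0, 237.0], [131.0, 207.0], [176.0, 139.0]] low near corner [[213.0, 340.0], [61.0, 282.0], [259.0, 217.0], [259.0, 255.0]]
116 rim corners [[44.0, 164.0], [101.0, 88.0], [260.0, 141.0], [210.0, 223.0], [130.0, 193.0], [175.0, 125.0]] low near corner [[213.0, 340.0], [61.0, 282.0], [259.0, 203.0], [259.0, 242.0]]
151 [[170.0, 53.0], [202.0, 52.0], [171.0, 120.0], [202.0, 120.0]] rim inner [[-14.0, 61.0], [387.0, 59.0]]
160 [[169.0, 57.0], [203.0, 57.0], [170.0, 128.0], [202.0, 128.0]] rim inner [[-24.0, 66.0], [397.0, 64.0]]
168 [[168.0, 61.0], [204.0, 61.0], [170.0, 135.0], [203.0, 135.0]] rim inner [[-34.0, 70.0], [407.0, 69.0]]
172 [[168.0, 63.0], [204.0, 63.0], [169.0, 139.0], [203.0, 139.0]] rim inner [[-39.0, 73.0], [412.0, 71.0]]
```

The evidence agrees: the scene corners match a tray underside at 116, and both the contact height and the tip position in the images put the physical tips about 20 mm behind the reported TCP. So I go 17 mm lower.

>>> play_rows:
  motion:
    - [[0,0,-2,0,0,0],[0,0,-3,0,0,0]]

```text
time: 6.35
tool_pos: [511.9, 147.1, 181.6]
tcp_rot: [180.0, -0.0, 93.6]
ft_force: [0.5, -0.1, 0.4]
finger_gap: -0.2
grip_force: 0.0
```

>>> play_rows:
  motion:
    - [[0,0,0,0,0,0],[0,0,0,0,0,0],[0,0,0,0,0,0]]
  jaw: 0.5

```text
time: 6.65
tool_pos: [511.3, 147.0, 179.7]
tcp_rot: [-179.9, 0.0, 93.6]
ft_force: [0.1, 0.9, -0.2]
finger_gap: 42.2
grip_force: 0.0
```

>>> play_rows:
  motion:
    - [[0,0,2,0,0,0],[0,0,3.5,0,0,0],[0,0,4.5,0,0,0],[0,0,4.5,0,0,0]]

```text
time: 7.05
tool_pos: [510.0, 146.8, 133.0]
tcp_rot: [-179.7, 0.0, 93.6]
ft_force: [-0.1, -0.1, -0.0]
finger_gap: 42.4
grip_force: 0.0
```

>>> play_rows:
  motion:
    - [[0,0,0,0,0,0],[0,0,0,0,0,0],[0,0,0,0,0,0],[0,0,0,0,0,0],[0,0,0,0,0,0]]
  jaw: 0
  squeeze: 50

```text
time: 7.55
tool_pos: [512.4, 147.3, 136.7]
tcp_rot: [179.9, -0.0, 93.6]
ft_force: [-1.2, -0.2, 5.0]
finger_gap: 10.8
grip_force: 50.9
```

>>> play_rows:
  motion:
    - [[0,0,-0.5,0,0,0],[0,0,-1,0,0,0],[0,0,-2,0,0,0],[0,0,-3,0,0,0],[0,0,-4,0,0,0]]

```text
time: 8.05
tool_pos: [511.9, 147.2, 176.8]
tcp_rot: [180.0, -0.0, 93.6]
ft_force: [0.1, 0.9, -2.7]
finger_gap: 10.5
grip_force: 49.8
```

>>> play_rows:
  motion:
    - [[0,0,-1.5,0,0,0],[0,0,-3,0,0,0],[0,0,-4.5,0,0,0],[0,0,-6,0,0,0],[0,0,-6,0,0,0]]

```text
time: 8.55
tool_pos: [513.3, 147.4, 239.2]
tcp_rot: [179.7, -0.0, 93.6]
ft_force: [-0.1, -0.6, -1.6]
finger_gap: 10.6
grip_force: 50.0
```

```bash
python3 - <<'E'
from h import *
delta((500,-190,236),93.6)
d=wshot("w5")
E
```

```text
t 8.55 pos [513.3 147.4 239.2] rot [ 1.7971e+02 -4.0000e-02  9.3610e+01] gap 10.6 F [-0.1 -0.6 -1.6]
delta cm [-33.59  -3.46   0.28] deg [ 0.29 -0.04  0.01]
```

>>> play_rows:
  motion:
    - [[-1,0,-1.5,0,0,0],[-4,-0.4,-3,0,0,0],[-8,-0.8,-3,0,0,0],[-12,-1.2,-3,0,0,0],[-16,-1.6,-3,0,0,0]]

```text
time: 9.1
tool_pos: [505.3, -15.5, 266.0]
tcp_rot: [-180.0, 0.0, 93.6]
ft_force: [0.3, -0.3, -2.8]
finger_gap: 10.7
grip_force: 49.9
```

>>> play_rows:
  motion:
    - [[-4,-0.4,0,0,0,0],[-8,-0.8,0,0,0,0],[-12,-1.2,0,0,0,0],[-16,-1.7,0,0,0,0],[-17.6,-1.9,0,0,0,0]]

```text
time: 9.6
tool_pos: [496.7, -194.3, 265.5]
tcp_rot: [-179.9, 0.0, 93.4]
ft_force: [0.5, 0.6, -3.2]
finger_gap: 10.7
grip_force: 49.9
```

>>> play_rows:
  motion:
    - [[0,0,4,0,0,0],[0,0,8,0,0,0],[0,0,12,0,0,0],[0,0,16,0,0,0],[0,0,20,0,0,0]]

```text
time: 10.1
tool_pos: [497.5, -190.4, 64.3]
tcp_rot: [-180.0, -0.0, 93.6]
ft_force: [0.6, -1.0, -2.5]
finger_gap: 10.6
grip_force: 49.9
```

>>> play_rows:
  motion:
    - [[0,0,1,0,0,0],[0,0,2,0,0,0],[0,0,2.5,0,0,0],[0,0,3,0,0,0],[0,0,3,0,0,0]]

```text
time: 10.6
tool_pos: [498.8, -190.8, 36.7]
tcp_rot: [179.9, 0.0, 93.6]
ft_force: [-0.6, -0.1, -3.2]
finger_gap: 10.9
grip_force: 49.9
```

>>> play_rows:
  motion:
    - [[0,0,0.6,0,0,0],[0,0,1.1,0,0,0],[0,0,1.3,0,0,0],[0,0,1.3,0,0,0]]

```text
time: 11.0
tool_pos: [497.6, -190.2, 22.2]
tcp_rot: [-180.0, -0.0, 93.6]
ft_force: [-0.7, 0.8, -2.9]
finger_gap: 10.3
grip_force: 49.9
```

>>> play_rows:
  motion:
    - [[0,0,0.1,0,0,0],[0,0,0.2,0,0,0],[0,0,0.2,0,0,0],[0,0,0.2,0,0,0]]

```text
time: 11.4
tool_pos: [498.0, -190.4, 20.8]
tcp_rot: [180.0, 0.0, 93.6]
ft_force: [0.2, 0.6, -1.4]
finger_gap: 10.6
grip_force: 50.0
```

>>> play_rows:
  motion:
    - [[0,0,0.1,0,0,0],[0,0,0.1,0,0,0]]

```text
time: 11.6
tool_pos: [498.1, -190.5, 20.7]
tcp_rot: [-180.0, 0.0, 93.6]
ft_force: [-6.0, 1.8, 8.2]
finger_gap: 10.4
grip_force: 51.3
```

>>> play_rows:
  motion:
    - [[0,0,0,0,0,0],[0,0,0,0,0,0],[0,0,0,0,0,0],[0,0,0,0,0,0]]
  jaw: 0.5

```text
time: 12.0
tool_pos: [498.1, -190.5, 19.7]
tcp_rot: [180.0, 0.0, 93.6]
ft_force: [0.6, 0.7, -0.2]
finger_gap: 43.0
grip_force: 0.0
```

>>> play_rows:
  motion:
    - [[0,0,-2,0,0,0],[0,0,-6,0,0,0],[0,0,-10,0,0,0],[0,0,-14,0,0,0],[0,0,-18,0,0,0]]

```text
time: 12.5
tool_pos: [497.8, -190.3, 201.3]
tcp_rot: [180.0, 0.0, 93.6]
ft_force: [0.6, 0.9, 0.1]
finger_gap: 42.7
grip_force: 0.0
```

>>> play_rows:
  motion:
    - [[4,0.3,-2,0,0,0],[8,0.7,-4,0,0,0],[12,1.1,-5,0,0,0],[16,1.5,-5,0,0,0],[20,1.9,-5,0,0,0]]

```text
time: 13.0
tool_pos: [504.6, 11.8, 250.5]
tcp_rot: [179.9, 0.0, 93.6]
ft_force: [0.5, 1.0, 0.1]
finger_gap: 42.8
grip_force: 0.0
```

>>> play_rows:
  motion:
    - [[4,0.4,0,0,0,0],[8,0.8,0,0,0,0],[12,1.2,1,0,0,0],[13.6,1.4,2,0,0,0],[13.6,1.4,2,0,0,0]]

```text
time: 13.5
tool_pos: [508.6, 148.7, 227.6]
tcp_rot: [-179.8, 0.0, 93.8]
ft_force: [-1.1, -1.3, 0.1]
finger_gap: 42.6
grip_force: 0.0
```

```bash
python3 - <<'E'
from h import *
d=wshot("w6"); delta((512.3,147.5,77),93.6)
L=[(86,55,122),(86,-55,122),(-86,-55,122),(-86,55,122),(0,47,114),(0,-47,114)]
print((wproj(d,place((512.3,148.3,3.8),L))/.7).round())
E
```

```text
t 13.55 pos [509.  147.2 228.4] rot [-1.7986e+02  4.0000e-02  9.3730e+01] gap 42.4 F [ 0.7 -0.3  0.3]
delta cm [ 0.02  0.37 15.14] deg [-0.14  0.04  0.13]
[[552. 204.]
 [538. 373.]
 [276. 373.]
 [262. 203.]
 [407. 212.]
 [407. 358.]]
```

View pics/w6.png

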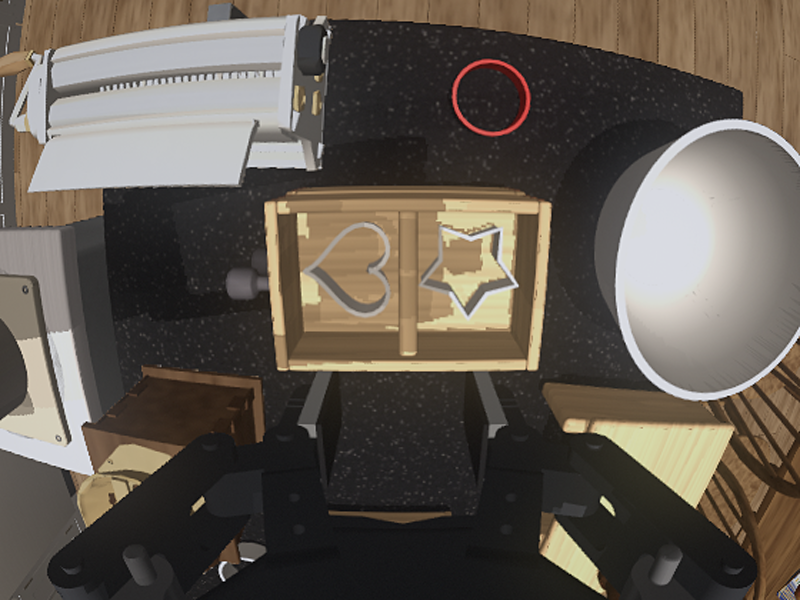

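Wrist view: the mid tray shows the heart at (350,268) and the star at (470,268), with its divider at (408,211)–(408,356) and rim corners at (265,201), (551,201), (540,370) and (278,370). It agrees with the prediction to about 2 mm. Grip it and lift.

>>> play_rows:
  motion:
    - [[0,0.4,4,0,0,0],[0,0.4,8,0,0,0],[0,0.4,12,0,0,0],[0,0.4,15,0,0,0],[0,0.4,15,0,0,0]]

```text
time: 14.05
tool_pos: [510.2, 144.7, 75.0]
tcp_rot: [-179.5, 0.1, 93.5]
ft_force: [-1.1, -0.5, -0.6]
finger_gap: 42.8
grip_force: 0.0
```

>>> play_rows:
  motion:
    - [[0,0,0,0,0,0],[0,0,0,0,0,0],[0,0,0,0,0,0],[0,0,0,0,0,0],[0,0,0,0,0,0]]
  jaw: 0
  squeeze: 50

```text
time: 14.55
tool_pos: [515.7, 147.0, 82.6]
tcp_rot: [179.8, 0.0, 93.6]
ft_force: [-2.7, -3.9, 6.4]
finger_gap: 10.4
grip_force: 51.3
```

>>> play_rows:
  motion:
    - [[0,0,-0.5,0,0,0],[0,0,-1,0,0,0],[0,0,-2,0,0,0],[0,0,-4,0,0,0],[0,0,-6,0,0,0]]

```text
time: 15.05
tool_pos: [513.3, 147.2, 140.4]
tcp_rot: [-179.9, 0.0, 93.6]
ft_force: [0.1, 0.4, -3.3]
finger_gap: 10.6
grip_force: 49.9
```

```bash
python3 - <<'E'
from h import *
d=pickle.load(open("w6.pkl","rb"))
q=lambda u:(np.array(u,float)+.5)*.7-.5
L=[(-86,55,122),(86,55,122),(86,-55,122),(-86,-55,122),(0,47,114),(0,-47,114)]
print(wfit(d,q([(264,200),(552,200),(540,371),(278,371),(408,210),(408,357)]),L,[512,148,4]))
delta((512,147,330),93.6)
E
```

```text
(array([512.92218279, 150.08535532,   4.02722155]), array([-0.80965234,  0.65602797,  1.05192558,  0.35140578, -0.38578347,
       -0.40097519, -0.65291212,  0.20720634,  0.35047071, -0.26287927,
        0.35177916, -0.56055428]))
t 15.05 pos [513.3 147.2 140.4] rot [-179.94    0.     93.62] gap 10.6 F [ 0.1  0.4 -3.3]
delta cm [ -0.02  -0.15 -18.96] deg [-0.06  0.    0.02]
```

>>> play_rows:
  motion:
    - [[0,0,-3,0,0,0],[0,0,-6,0,0,0],[0,0,-9,0,0,0],[0,0,-12,0,0,0],[0,0,-12,0,0,0]]

```text
time: 15.55
tool_pos: [516.2, 147.8, 265.9]
tcp_rot: [179.5, -0.1, 93.6]
ft_force: [1.3, -0.0, -3.0]
finger_gap: 10.2
grip_force: 49.9
```

>>> play_rows:
  motion:
    - [[-3,0.5,0,0,0,0],[-6,1,0,0,0,2],[-10,1.6,0,0,0,4],[-14,2,0,0,0,6],[-18,2,0,0,0,7.5]]

```text
time: 16.05
tool_pos: [544.6, -32.4, 258.1]
tcp_rot: [-179.9, -0.0, 86.1]
ft_force: [-0.3, 0.1, -4.4]
finger_gap: 10.2
grip_force: 49.9
```

>>> play_rows:
  motion:
    - [[0,0,0,0,0,0],[0,0,0,0,0,0],[0,0,0,0,0,0]]

```text
time: 16.35
tool_pos: [544.6, -30.3, 258.8]
tcp_rot: [-179.9, -0.0, 86.2]
ft_force: [-0.1, -1.2, -4.1]
finger_gap: 10.3
grip_force: 49.9
```

```bash
cat >> h.py <<'E'
def edgefit(d,segs,p0,pr,zoff=None,rng=6,it=4):
    """segs: local 3D segments (a,b); refine planar pose p0 by strongest image gradient normal to each projected segment"""
    g=cv2.GaussianBlur(cv2.cvtColor(d["pixels"],cv2.COLOR_RGB2GRAY).astype(np.float32),(0,0),.8); p=np.array(p0,float)
    for _ in range(it):
        P=[];N=[];Q=[]
        for a,b in segs:
            L=np.linspace(a,b,25); uv=pr(d,place(p,L)); t=np.gradient(uv,axis=0); n=np.c_[-t[:,1],t[:,0]]/np.linalg.norm(t,axis=1)[:,None]
            k=np.arange(-rng,rng+.01,.25); S=uv[:,None]+n[:,None]*k[:,None]
            v=cv2.remap(g,S[...,0].astype(np.float32),S[...,1].astype(np.float32),cv2.INTER_LINEAR)
            G=np.abs(np.gradient(v,axis=1)); j=G.argmax(1); ok=(G.max(1)>3)&(j>0)&(j<len(k)-1)
            P+=list(L[ok]);N+=list(n[ok]);Q+=list((uv+n*k[j][:,None])[ok])
        P,N,Q=map(np.array,(P,N,Q))
        f=lambda p:((pr(d,place(p,P))-Q)*N).sum(1)
        s=least_squares(f,p,x_scale=[10,10,1],loss="soft_l1"); p=s.x; rng=max(3,rng-1)
    return p,len(P),np.sqrt(np.median(f(p)**2))
E
python3 - <<'E'
from h import *
w=pickle.load(open("w1.pkl","rb"));s0=pickle.load(open("scene0.pkl","rb"))
left=((25,149,86),(180,149,86));front=((20,143,86),(20,-143,86));right=((25,-149,86),(90,-149,86))
for S in ([left,front],[left,front,right]):
    print("w1",edgefit(w,S,(643,-108.8,-3.45),wproj),"scene",edgefit(s0,S[:2],(643,-108.8,-3.45),proj))
d=wshot("w7"); delta((547,-33,260),86.55)
w6=pickle.load(open("w6.pkl","rb"))
rim=lambda z:[((-80,55,z),(80,55,z)),((-86,50,z),(-86,15,z)),((86,50,z),(86,-45,z)),((-6,45,z-8),(-6,-40,z-8)),((6,45,z-8),(6,-40,z-8))]
print("w6 tray",edgefit(w6,rim(122),(512.9,150,4),wproj))
c=d["pos"]; 
for zo in (21,23): print("w7 tray",zo,edgefit(d,rim(c[2]-zo+64),(c[0],c[1]+3,-3.4),wproj), c)
E
```

```text
w1 (array([ 642.1799199 , -108.66279692,   -3.8640549 ]), 49, np.float64(0.25266404928309566)) scene (array([643.64791642, -94.38123797,  -2.93561182]), 44, np.float64(0.2980004656144799))
w1 (array([ 642.48485333, -106.86223119,   -4.1457829 ]), 75, np.float64(0.7816309686232663)) scene (array([643.64791642, -94.38123797,  -2.93561182]), 44, np.float64(0.2980004656144799))
t 16.4 pos [544.7 -30.1 259. ] rot [-1.7994e+02 -3.0000e-02  8.6190e+01] gap 10.4 F [-0.3  0.4 -5.1]
delta cm [-0.28  0.25 -0.1 ] deg [-0.06 -0.03 -0.36]
w6 tray (array([512.57927891, 149.40323608,   3.62426058]), 123, np.float64(0.49744978838796666))
w7 tray 21 (array([545.78584412, -26.34198274,  -3.75964006]), 80, np.float64(0.84052867311679)) [544.64032716 -30.32715583 258.84581564]
w7 tray 23 (array([545.78984203, -26.62673817,  -3.77054017]), 88, np.float64(0.7011732725066901)) [544.64032716 -30.32715583 258.84581564]
```

```bash
python3 - <<'E'
from h import *
d=pickle.load(open("w7.pkl","rb"));w=pickle.load(open("w1.pkl","rb"))
left=((25,149,86),(180,149,86));front=((20,128,86),(20,12,86));fr2=((20,143,86),(20,-60,86))
inl=((0,131,0),(0,149,0)); pin=((1,131,86),(19,131,86)); pout=((1,149,86),(19,149,86)); cin=((1,9,86),(19,9,86)); cout=((1,-9,86),(19,-9,86)); fl=((0,131,3),(15,131,3))
for n,I in (("w1",w),("w7",d)):
    print(n,wproj(I,place((642.3,-108.5,-3.8),[left[0],left[1],front[1],fr2[1],(0,131,86),(0,9,86)])).round().tolist())
    for S in ([left,front],[left,front,pin,pout,cin,cout],[pin,cin,front],):
        p,nn,e=edgefit(I,S,(642.3,-108.5,-3.8),wproj,rng=4); print("  ",p.round(2),nn,round(float(e),2),"mouth",place(p,[(0,70,0)])[0].round(1),"home",place(p,[(88,70,0)])[0].round(1))
E
```

```text
w1 [[438.0, 79.0], [522.0, 109.0], [417.0, 177.0], [405.0, 227.0], [420.0, 87.0], [404.0, 177.0]]
   [ 641.45 -108.24   -4.09] 50 0.28 mouth [646.4 -38.4   0. ] home [734.2 -44.7   0. ]
   [ 641.5  -108.24   -4.11] 116 0.46 mouth [646.5 -38.4   0. ] home [734.3 -44.7   0. ]
   [ 642.06 -109.6    -3.61] 69 1.1 mouth [646.5 -39.7   0. ] home [734.3 -45.3   0. ]
w7 [[401.0, 117.0], [512.0, 130.0], [387.0, 238.0], [380.0, 292.0], [378.0, 132.0], [371.0, 241.0]]
   [ 642.42 -108.16   -4.01] 32 0.28 mouth [647.3 -38.3   0. ] home [735.1 -44.5   0. ]
   [ 643.07 -109.65   -3.37] 83 0.81 mouth [647.2 -39.8   0. ] home [735. -45.   0.]
   [ 638.81 -108.23   -5.64] 32 0.25 mouth [645.7 -38.6   0. ] home [733.3 -47.2   0. ]
```

>>> play_rows:
  motion:
    - [[-0.5,0.15,4,0,0,0],[-0.5,0.15,8,0,0,0],[-0.5,0.15,12,0,0,0],[-0.5,0.15,16,0,0,0],[-0.5,0.15,19,0,0,0]]

```text
time: 16.9
tool_pos: [544.7, -34.5, 66.7]
tcp_rot: [-179.8, -0.0, 86.2]
ft_force: [-0.9, 0.0, -5.0]
finger_gap: 10.6
grip_force: 49.9
```

>>> play_rows:
  motion:
    - [[0,0,1.5,0,0,0],[0,0,3,0,0,0],[0,0,4,0,0,0],[0,0,4,0,0,0],[0,0,4,0,0,0]]

```text
time: 17.4
tool_pos: [547.2, -36.3, 30.8]
tcp_rot: [179.9, 0.0, 86.1]
ft_force: [-0.0, 0.2, -4.0]
finger_gap: 10.5
grip_force: 49.9
```

```bash
python3 - <<'E'
from h import *
d=wshot("w8"); delta((546,-35.3,22),86.15); c=d["pos"]
rim=lambda z:[((-80,55,z),(80,55,z)),((-86,50,z),(-86,15,z)),((86,50,z),(86,-45,z)),((-6,45,z-8),(-6,0,z-8)),((6,45,z-8),(6,0,z-8))]
for zo in (21,23): print(edgefit(d,rim(c[2]-zo+64),(c[0]+1,c[1]+3,-3.9),wproj))
left=((25,149,86),(180,149,86));front=((20,128,86),(20,30,86));pin=((1,131,86),(19,131,86)); pout=((1,149,86),(19,149,86))
print(wproj(d,place((642.3,-108.5,-3.85),[left[0],left[1],front[1],(0,131,86),(0,9,86)])).round().tolist())
for S in ([left,front],[left,front,pin,pout]):
    p,nn,e=edgefit(d,S,(642.3,-108.5,-3.85),wproj,rng=5); print("  ",p.round(2),nn,round(float(e),2),"mouth",place(p,[(0,70,0)])[0].round(1),"home",place(p,[(88,70,0)])[0].round(1))
E
```

```text
t 17.45 pos [547.4 -36.4  31.2] rot [1.7987e+02 1.0000e-02 8.6110e+01] gap 10.6 F [ 0.9  1.6 -3.9]
delta cm [ 0.1  -0.15  0.92] deg [ 0.13  0.01 -0.04]
(array([548.22666843, -32.34230463,  -3.79223009]), 70, np.float64(0.5119295438715985))
(array([548.22838564, -32.60119175,  -3.81631911]), 75, np.float64(0.31673474269806146))
[[565.0, 124.0], [677.0, 157.0], [503.0, 351.0], [525.0, 159.0], [462.0, 385.0]]
   [651.31 -63.55  -1.62] 11 0.9 mouth [653.3   6.4   0. ] home [741.3   3.9   0. ]
   [ 639.35 -107.79   -4.26] 46 0.67 mouth [644.6 -38.    0. ] home [732.3 -44.5   0. ]
```

The tray is centred on the bay line within about 1 mm. Lower it to just above the top and slide it in along tool y, watching the force.

>>> play_rows:
  motion:
    - [[0,0,0.3,0,0,0],[0,0,0.6,0,0,0],[0,0.3,0.6,0,0,0],[0,0.8,0.6,0,0,0],[0,1.3,0.6,0,0,0]]

```text
time: 17.95
tool_pos: [558.8, -37.2, 24.6]
tcp_rot: [-179.9, 0.0, 86.1]
ft_force: [-8.6, -0.6, 7.5]
finger_gap: 10.3
grip_force: 51.3
```

>>> play_rows:
  motion:
    - [[0,0.5,0,0,0,0],[0,1,0,0,0,0],[0,1.5,0,0,0,0],[0,2,0,0,0,0],[0,2,0,0,0,0]]

```text
time: 18.45
tool_pos: [580.0, -38.7, 24.6]
tcp_rot: [179.9, 0.0, 86.1]
ft_force: [-1.1, -0.4, 3.0]
finger_gap: 9.8
grip_force: 50.8
```

>>> play_rows:
  motion:
    - [[0,0.7,0,0,0,0],[0,1.4,0,0,0,0],[0,2.1,0,0,0,0],[0,2.8,0,0,0,0],[0,3,0,0,0,0]]

```text
time: 18.95
tool_pos: [609.0, -40.6, 24.6]
tcp_rot: [-180.0, 0.0, 86.1]
ft_force: [-12.8, 0.7, 13.4]
finger_gap: 10.5
grip_force: 52.0
```

>>> play_rows:
  motion:
    - [[0,0,0.1,0,0,0],[0,0,0.1,0,0,0]]

```text
time: 19.15
tool_pos: [609.1, -40.6, 24.6]
tcp_rot: [-180.0, 0.0, 86.1]
ft_force: [-10.5, 0.3, 14.9]
finger_gap: 10.3
grip_force: 52.3
```

```bash
python3 - <<'E'
from h import *
d=wshot("w9"); delta((610,-42,22),86.15); c=d["pos"]
rim=lambda z:[((-80,55,z),(20,55,z)),((-86,50,z),(-86,15,z)),((-6,45,z-8),(-6,0,z-8)),((6,45,z-8),(6,0,z-8))]
print(edgefit(d,rim(64),(c[0]+1,c[1]+3,-3.9),wproj))
E
```

```text
t 19.2 pos [609.1 -40.6  24.6] rot [1.7999e+02 1.0000e-02 8.6120e+01] gap 10.1 F [-10.5   1.4  14.5]
delta cm [-0.13  0.1   0.26] deg [ 0.01  0.01 -0.03]
(array([610.34299814, -37.1581293 ,  -3.82600183]), 94, np.float64(0.680153592735382))
```

>>> play_rows:
  motion:
    - [[0,0,0,0,0,0],[0,0,0,0,0,0],[0,0,0,0,0,0]]
  jaw: 0.35

```text
time: 19.5
tool_pos: [609.4, -40.5, 22.7]
tcp_rot: [180.0, -0.0, 86.1]
ft_force: [0.2, 0.6, -0.4]
finger_gap: 29.9
grip_force: 0.0
```

>>> play_rows:
  motion:
    - [[0,0,-2,0,0,0],[0,0,-5,0,0,0],[0,0,-9,0,0,0],[0,0,-12.5,0,0,0],[0,-2,-12.5,0,0,0]]

```text
time: 20.0
tool_pos: [594.2, -39.9, 154.9]
tcp_rot: [179.3, 0.1, 86.1]
ft_force: [0.2, -0.8, 0.9]
finger_gap: 29.7
grip_force: 0.0
```

>>> play_rows:
  motion:
    - [[0.1,-3,0,0,0,8],[0.2,-6,0,0,0,16],[0.3,-9,0,0,0,24],[0.3,-9,0,0,0,32],[0.3,-9,0,0,0,40]]
  jaw: 0.6

```text
time: 20.5
tool_pos: [498.8, -29.9, 147.6]
tcp_rot: [180.0, -0.0, 45.8]
ft_force: [0.7, 0.7, 1.5]
finger_gap: 51.3
grip_force: 0.0
```

>>> play_rows:
  motion:
    - [[0,0,0,0,0,8],[0,0,0,0,0,16],[0,0,0,0,0,24],[0,0,0,0,0,32],[0,0,0,0,0,40]]

```text
time: 21.0
tool_pos: [499.6, -30.1, 147.6]
tcp_rot: [180.0, -0.0, 5.8]
ft_force: [0.4, -0.3, 0.3]
finger_gap: 51.0
grip_force: 0.0
```

>>> play_rows:
  motion:
    - [[0,0,0,0,0,5],[0,0,0,0,0,10],[0,0,0,0,0,10],[0,0,0,0,0,10]]

```text
time: 21.4
tool_pos: [499.5, -30.0, 147.6]
tcp_rot: [-180.0, -0.0, -3.7]
ft_force: [0.2, 0.3, 0.6]
finger_gap: 50.9
grip_force: 0.0
```

```bash
python3 - <<'E'
from h import *
d=wshot("w10"); delta((500,-29.8,17),-3.85)
rim=lambda z:[((-80,55,z),(20,55,z)),((-86,50,z),(-86,-50,z)),((-80,-55,z),(20,-55,z)),((-6,45,z-8),(-6,-45,z-8)),((6,45,z-8),(6,-45,z-8))]
print(edgefit(d,rim(64),(610,-37,-3.9),wproj))
E
```

```text
t 21.45 pos [499.6 -30.1 147.7] rot [-180.     -0.     -3.75] gap 51.1 F [-1.1 -0.6 -0.3]
delta cm [ 0.04 -0.03 13.07] deg [-0.  -0.   0.1]
(array([610.61277588, -37.34819485,  -3.81842753]), 122, np.float64(0.900509027917796))
```

>>> play_rows:
  motion:
    - [[0,0,4,0,0,0],[0,0,8,0,0,0],[0,0,11,0,0,0],[0,0,13,0,0,0],[0,0,13,0,0,0]]

```text
time: 21.95
tool_pos: [496.4, -29.6, 14.3]
tcp_rot: [-180.0, 0.4, -3.8]
ft_force: [-0.4, 0.2, 0.1]
finger_gap: 51.3
grip_force: 0.0
```

>>> play_rows:
  motion:
    - [[0,0,0,0,0,0],[0,0,0,0,0,0],[0,0,0,0,0,0],[0,0,0,0,0,0],[0,0,0,0,0,0]]
  jaw: 0
  squeeze: 40

```text
time: 22.45
tool_pos: [501.0, -30.3, 19.7]
tcp_rot: [180.0, -0.2, -3.9]
ft_force: [-2.5, -0.0, 7.2]
finger_gap: 19.5
grip_force: 39.5
```

>>> play_rows:
  motion:
    - [[0.5,0,0,0,0,0],[1.3,0,0,0,0,0],[2.1,0,0,0,0,0],[2.9,0,0,0,0,0],[3.7,0,0,0,0,0]]

```text
time: 22.95
tool_pos: [534.9, -32.5, 19.6]
tcp_rot: [180.0, 0.2, -3.9]
ft_force: [-19.9, 1.5, 23.4]
finger_gap: 19.7
grip_force: 41.0
```

>>> play_rows:
  motion:
    - [[0.8,0,0,0,0,0],[1.6,0,0,0,0,0],[2.4,0,0,0,0,0],[3.2,0,0,0,0,0],[3.7,0,0,0,0,0]]

```text
time: 23.45
tool_pos: [572.6, -35.1, 19.6]
tcp_rot: [180.0, 0.1, -3.9]
ft_force: [-17.8, 1.1, 20.6]
finger_gap: 19.7
grip_force: 40.8
```

>>> play_rows:
  motion:
    - [[0.6,0,-0.1,0,0,0],[1.4,0,-0.1,0,0,0],[2.2,0,-0.1,0,0,0],[3,0,-0.1,0,0,0],[3.8,0,-0.1,0,0,0]]

```text
time: 23.95
tool_pos: [610.8, -37.6, 19.7]
tcp_rot: [180.0, 0.1, -3.9]
ft_force: [-8.6, 0.3, 7.9]
finger_gap: 19.9
grip_force: 39.9
```

>>> play_rows:
  motion:
    - [[0.3,0,0,0,0,0],[0.6,0,0,0,0,0],[0.8,0,0,0,0,0],[0.8,0,0,0,0,0]]

```text
time: 24.35
tool_pos: [618.9, -38.2, 19.8]
tcp_rot: [180.0, 0.0, -3.9]
ft_force: [-7.1, 0.0, 7.2]
finger_gap: 20.1
grip_force: 40.1
```

Not at the panel yet, so keep going gently until contact.

>>> play_rows:
  motion:
    - [[0.2,0,0,0,0,0],[0.4,0,0,0,0,0],[0.4,0,0,0,0,0]]

```text
time: 24.65
tool_pos: [622.9, -38.4, 19.7]
tcp_rot: [180.0, 0.1, -3.9]
ft_force: [-7.2, -0.1, 7.7]
finger_gap: 20.1
grip_force: 40.0
```

>>> play_rows:
  motion:
    - [[0.2,0,0,0,0,0],[0.3,0,0,0,0,0],[0.3,0,0,0,0,0]]

```text
time: 24.95
tool_pos: [625.7, -38.6, 19.8]
tcp_rot: [180.0, 0.1, -3.9]
ft_force: [-7.4, 0.8, 8.1]
finger_gap: 19.7
grip_force: 40.1
```

>>> play_rows:
  motion:
    - [[0.15,0,0,0,0,0],[0.2,0,0,0,0,0],[0.2,0,0,0,0,0]]

```text
time: 25.25
tool_pos: [626.5, -38.7, 19.7]
tcp_rot: [180.0, 0.2, -3.9]
ft_force: [-14.2, 1.6, 12.8]
finger_gap: 19.8
grip_force: 40.6
```

>>> play_rows:
  motion:
    - [[0.15,0,0,0,0,0],[0.2,0,0,0,0,0],[0.2,0,0,0,0,0]]

```text
time: 25.55
tool_pos: [626.5, -38.7, 19.6]
tcp_rot: [180.0, 0.5, -3.9]
ft_force: [-24.3, 1.0, 21.5]
finger_gap: 19.9
grip_force: 41.3
```

>>> play_rows:
  motion:
    - [[-0.3,0,0,0,0,0],[-0.3,0,0,0,0,0]]

```text
time: 25.75
tool_pos: [626.5, -38.7, 19.7]
tcp_rot: [180.0, 0.1, -3.9]
ft_force: [-8.8, 0.7, 8.7]
finger_gap: 19.9
grip_force: 40.1
```

>>> play_rows:
  motion:
    - [[0,0,0,0,0,0],[0,0,0,0,0,0],[0,0,0,0,0,0],[0,0,0,0,0,0]]
  jaw: 0.6

```text
time: 26.15
tool_pos: [627.5, -38.8, 18.8]
tcp_rot: [-180.0, -0.0, -3.9]
ft_force: [-0.3, -0.3, 0.5]
finger_gap: 51.3
grip_force: 0.0
```

>>> play_rows:
  motion:
    - [[0,0,-2,0,0,0],[0,0,-5,0,0,0],[0,0,-9,0,0,0],[0,0,-13,0,0,0],[0,0,-17,0,0,0]]

```text
time: 26.65
tool_pos: [627.1, -38.7, 190.2]
tcp_rot: [180.0, 0.0, -3.9]
ft_force: [0.4, -0.1, 0.6]
finger_gap: 51.4
grip_force: 0.0
```

>>> play_rows:
  motion:
    - [[-2.4,3.2,-1,0,0,0],[-4.8,6.4,-2,0,0,0],[-7.2,9.6,-2,0,0,0],[-9.6,12.8,-2,0,0,0],[-11.8,16,-2,0,0,0]]
  jaw: 0.5

```text
time: 27.15
tool_pos: [497.6, -191.4, 209.0]
tcp_rot: [180.0, -0.0, -3.9]
ft_force: [0.2, -0.0, -0.3]
finger_gap: 42.6
grip_force: 0.0
```

>>> play_rows:
  motion:
    - [[0,0,0,0,0,-8],[0,0,0,0,0,-16],[0,0,0,0,0,-24],[0,0,0,0,0,-32],[0,0,0,0,0,-40]]

```text
time: 27.65
tool_pos: [498.7, -190.5, 208.8]
tcp_rot: [180.0, -0.0, 36.4]
ft_force: [-0.8, 0.0, 0.2]
finger_gap: 42.8
grip_force: 0.0
```

>>> play_rows:
  motion:
    - [[0,0,0,0,0,-8],[0,0,0,0,0,-16],[0,0,0,0,0,-24],[0,0,0,0,0,-32],[0,0,0,0,0,-40]]

```text
time: 28.15
tool_pos: [498.7, -190.4, 208.7]
tcp_rot: [180.0, 0.0, 76.4]
ft_force: [0.5, 0.2, -0.0]
finger_gap: 42.7
grip_force: 0.0
```

>>> play_rows:
  motion:
    - [[0,0,0,0,0,-8],[0,0,0,0,0,-16],[0,0,0,0,0,-17.5],[0,0,0,0,0,-17.5]]

```text
time: 28.55
tool_pos: [498.7, -190.4, 208.7]
tcp_rot: [180.0, 0.0, 93.5]
ft_force: [-0.0, -0.3, 0.6]
finger_gap: 42.6
grip_force: 0.0
```

```bash
python3 - <<'E'
from h import *
d=wshot("w11"); delta((498.1,-190.4,20),93.6)
rim=lambda z:[((-80,55,z),(80,55,z)),((-86,50,z),(-86,-30,z)),((86,50,z),(86,-30,z)),((-6,45,z-8),(-6,-20,z-8)),((6,45,z-8),(6,-20,z-8))]
print("top tray",edgefit(d,rim(64),(498,-188,4),wproj))
# mid tray in the bay: front rim edge and knob side, relative to riser posts
print("bay front",edgefit(d,[((-86,45,64),(-86,-45,64))],(734.7,-44.9,-3.85),wproj,rng=4))
E
```

```text
t 28.6 pos [ 498.7 -190.4  208.7] rot [179.99   0.    93.42] gap 42.7 F [-0.2  0.1  0.4]
delta cm [ 0.   -0.06 18.87] deg [ 0.01  0.   -0.18]
top tray (array([ 498.91609656, -188.29598807,    4.01450676]), 113, np.float64(0.8156083068953142))
bay front (array([ 741.16860366, -401.45462785,   -7.1366655 ]), 20, np.float64(0.36144849185539796))
```

```bash
python3 - <<'E'
from h import *
rim=lambda z:[((-80,55,z),(80,55,z)),((-80,-55,z),(80,-55,z)),((-86,50,z),(-86,-50,z)),((86,50,z),(86,-50,z)),((-6,45,z-8),(-6,-45,z-8)),((6,45,z-8),(6,-45,z-8))]
inn=lambda z:[((-78,-40,z),(-78,40,z)),((78,-40,z),(78,40,z)),((-70,47,z),(-10,47,z))]
for n in ("w6","w7","w8","w9","w10","w11"):
    d=pickle.load(open(n+".pkl","rb")); z=122 if n=="w6" else 64
    uv=wproj(d,place((512.7,149.6,3.8),[(-86,55,z),(86,55,z),(86,-55,z),(-86,-55,z)])).round().tolist()
    p,k,e=edgefit(d,rim(z),(512.7,149.6,3.8),wproj,rng=4); print(n,uv,p.round(2),k,round(float(e),2))
E
```

```text
w6 [[184.0, 141.0], [387.0, 141.0], [377.0, 260.0], [193.0, 260.0]] [512.52 150.13   3.72] 143 0.95
w7 [[161.0, -2.0], [311.0, -28.0], [326.0, 62.0], [171.0, 87.0]] [511.78 151.32   3.67] 110 0.56
w8 [[34.0, -108.0], [340.0, -186.0], [390.0, -28.0], [24.0, 54.0]] [513.61 150.34   3.75] 18 0.3
w9 [[-37.0, -70.0], [217.0, -193.0], [236.0, -41.0], [-49.0, 79.0]] [561.28 153.64   4.18] 15 0.18
w10 [[69.0, 295.0], [22.0, 133.0], [112.0, 103.0], [157.0, 292.0]] [511.54 149.5    3.86] 142 0.75Traceback (most recent call last):
  File "<stdin>", line 7, in <module>
  File "h.py", line 50, in edgefit
    s=least_squares(f,p,x_scale=[10,10,1],loss="soft_l1"); p=s.x; rng=max(3,rng-1)
    return func(*args, **kwargs)
    vector_fun = VectorFunction(
        fun_wrapped,
    ...<6 lines>...
        workers=workers
    )
    self._update_fun()
    ~~~~~~~~~~~~~~~~^^
    self.f = self.fun_wrapped(xp_copy(self.x))
             ~~~~~~~~~~~~~~~~^^^^^^^^^^^^^^^^^
    return np.atleast_1d(self.fun(x))
                         ~~~~~~~~^^^
    return self.f(x, *self.args, **self.kwargs)
           ~~~~~~^^^^^^^^^^^^^^^^^^^^^^^^^^^^^^
  File "h.py", line 49, in <lambda>
    f=lambda p:((pr(d,place(p,P))-Q)*N).sum(1)
                      ~~~~~^^^^^
  File "h.py", line 11, in place
    return np.c_[x+c*L[:,0]-s*L[:,1],y+s*L[:,0]+c*L[:,1],L[:,2]]
                     ~^^^^^
IndexError: too many indices for array: array is 1-dimensional, but 2 were indexed
```

>>> play_rows:
  motion:
    - [[0,0,4,0,0,0],[0,0,8,0,0,0],[0,0,12,0,0,0],[0,0,16,0,0,0],[0,0,18.6,0,0,0]]

```text
time: 29.1
tool_pos: [496.9, -189.5, 19.4]
tcp_rot: [-179.8, -0.1, 93.4]
ft_force: [-0.8, 0.0, -0.2]
finger_gap: 42.7
grip_force: 0.0
```

>>> play_rows:
  motion:
    - [[0,0,0,0,0,0],[0,0,0,0,0,0],[0,0,0,0,0,0]]

```text
time: 29.4
tool_pos: [500.3, -191.2, 25.0]
tcp_rot: [179.8, 0.1, 93.6]
ft_force: [-0.3, 0.9, 0.6]
finger_gap: 42.5
grip_force: 0.0
```

>>> play_rows:
  motion:
    - [[0,0,0,0,0,0],[0,0,0,0,0,0],[0,0,0,0,0,0],[0,0,0,0,0,0],[0,0,0,0,0,0]]
  jaw: 0
  squeeze: 50

```text
time: 29.9
tool_pos: [499.8, -191.0, 24.5]
tcp_rot: [179.9, 0.1, 93.6]
ft_force: [-2.7, 1.0, 7.8]
finger_gap: 10.4
grip_force: 51.4
```

>>> play_rows:
  motion:
    - [[0,0,-1,0,0,0],[0,0,-3,0,0,0],[0,0,-6,0,0,0],[0,0,-10,0,0,0],[0,0,-14,0,0,0]]

```text
time: 30.4
tool_pos: [497.7, -189.9, 163.9]
tcp_rot: [-179.9, -0.1, 93.6]
ft_force: [0.9, -0.8, -3.1]
finger_gap: 10.3
grip_force: 50.1
```

>>> play_rows:
  motion:
    - [[0,0,-4,0,0,0],[0,0,-8,0,0,0],[0,0,-10.5,0,0,0],[0,0,-10.5,0,0,0],[0,0,-10.5,0,0,0]]

```text
time: 30.9
tool_pos: [498.6, -190.3, 267.6]
tcp_rot: [180.0, 0.0, 93.6]
ft_force: [-0.4, -0.5, -3.5]
finger_gap: 10.3
grip_force: 50.1
```

```bash
python3 - <<'E'
from h import *
delta((512.4,147.3,265),93.6)
E
```

```text
t 30.9 pos [ 498.6 -190.3  267.6] rot [1.7998e+02 1.0000e-02 9.3610e+01] gap 10.3 F [-0.4 -0.5 -3.5]
delta cm [33.6   3.5   0.26] deg [0.02 0.01 0.01]
```

>>> play_rows:
  motion:
    - [[4,0.4,0,0,0,0],[8,0.8,0,0,0,0],[12,1.2,0,0,0,0],[16,1.7,0,0,0,0],[20,2.1,0,0,0,0]]

```text
time: 31.4
tool_pos: [505.4, 12.2, 264.7]
tcp_rot: [-179.7, -0.0, 93.6]
ft_force: [1.6, 0.2, -2.4]
finger_gap: 10.7
grip_force: 50.1
```

>>> play_rows:
  motion:
    - [[4,0.4,0,0,0,0],[8,0.8,0,0,0,0],[12,1.2,0,0,0,0],[13.6,1.4,0,0,0,0],[13.6,1.4,0,0,0,0]]

```text
time: 31.9
tool_pos: [511.0, 149.0, 265.1]
tcp_rot: [-179.8, 0.0, 93.8]
ft_force: [-0.3, -0.6, -1.6]
finger_gap: 11.0
grip_force: 50.1
```

>>> play_rows:
  motion:
    - [[0,0,4,0,0,0],[0,0,8,0,0,0],[0,0,11,0,0,0],[0,0,11,0,0,0],[0,0,11,0,0,0]]

```text
time: 32.4
tool_pos: [511.7, 146.0, 157.1]
tcp_rot: [-179.9, 0.0, 93.6]
ft_force: [0.0, -0.1, -2.8]
finger_gap: 10.1
grip_force: 50.1
```

```bash
python3 - <<'E'
from h import *
d=wshot("w12"); delta((512.4,147.7,83),93.6); c=d["pos"]
rim=lambda z:[((-80,55,z),(80,55,z)),((-86,50,z),(-86,-30,z)),((86,50,z),(86,-30,z)),((-6,45,z-8),(-6,0,z-8)),((6,45,z-8),(6,0,z-8))]
for zo in (21,23.5): print("held",edgefit(d,rim(c[2]-zo+64),(c[0],c[1]+2,4),wproj))
E
```

```text
t 32.45 pos [513.  146.5 158.9] rot [1.7994e+02 1.0000e-02 9.3560e+01] gap 10.6 F [ 0.  -0.  -2.2]
delta cm [ 0.13 -0.06  7.59] deg [ 0.06  0.01 -0.04]
held (array([512.61902446, 148.89811418,   3.64826925]), 77, np.float64(0.7180517734579163))
held (array([512.85086925, 148.53444712,   3.72956857]), 80, np.float64(0.6245468886171007))
```

>>> play_rows:
  motion:
    - [[0.1,0,2,0,0,0],[0.1,0,4,0,0,0],[0.1,0,6,0,0,0],[0.1,0,6.6,0,0,0],[0.1,0,6.6,0,0,0]]

```text
time: 32.95
tool_pos: [512.9, 148.0, 92.6]
tcp_rot: [180.0, 0.0, 93.6]
ft_force: [-0.1, -0.3, -2.1]
finger_gap: 10.3
grip_force: 50.1
```

>>> play_rows:
  motion:
    - [[0,0,0.2,0,0,0],[0,0,0.4,0,0,0],[0,0,0.6,0,0,0],[0,0,0.6,0,0,0]]

```text
time: 33.35
tool_pos: [512.4, 148.2, 85.9]
tcp_rot: [180.0, -0.0, 93.6]
ft_force: [-0.8, 1.0, -2.5]
finger_gap: 10.0
grip_force: 50.1
```

>>> play_rows:
  motion:
    - [[0,0,0.2,0,0,0],[0,0,0.3,0,0,0],[0,0,0.3,0,0,0]]

```text
time: 33.65
tool_pos: [512.3, 148.2, 82.6]
tcp_rot: [-180.0, 0.0, 93.6]
ft_force: [0.1, 0.6, -3.3]
finger_gap: 10.5
grip_force: 50.1
```

>>> play_rows:
  motion:
    - [[0,0,0.1,0,0,0],[0,0,0.2,0,0,0],[0,0,0.2,0,0,0]]

```text
time: 33.95
tool_pos: [512.5, 148.2, 82.4]
tcp_rot: [180.0, 0.0, 93.6]
ft_force: [-8.3, -1.5, 13.5]
finger_gap: 10.2
grip_force: 52.1
```

>>> play_rows:
  motion:
    - [[0,0,0.1,0,0,0],[0,0,0.1,0,0,0]]

```text
time: 34.15
tool_pos: [512.5, 148.2, 82.4]
tcp_rot: [180.0, 0.0, 93.6]
ft_force: [-13.2, -2.9, 20.4]
finger_gap: 10.0
grip_force: 53.1
```

Contact at 82.4 is the seated height (24.5 + 58); resting on the rim would read about 88. Release, retreat, and check.

>>> play_rows:
  motion:
    - [[0,0,-0.2,0,0,0],[0,0,-0.2,0,0,0]]

```text
time: 34.35
tool_pos: [512.9, 148.3, 82.5]
tcp_rot: [179.9, -0.0, 93.6]
ft_force: [-2.7, -0.7, 6.0]
finger_gap: 10.5
grip_force: 51.3
```

>>> play_rows:
  motion:
    - [[0,0,0,0,0,0],[0,0,0,0,0,0],[0,0,0,0,0,0],[0,0,0,0,0,0]]
  jaw: 0.5

```text
time: 34.75
tool_pos: [512.3, 148.2, 81.5]
tcp_rot: [-180.0, -0.0, 93.6]
ft_force: [-0.6, -0.1, -0.6]
finger_gap: 42.5
grip_force: 0.0
```

>>> play_rows:
  motion:
    - [[0,0,-2,0,0,0],[0,0,-5,0,0,0],[0,0,-9,0,0,0],[0,0,-13,0,0,0],[0,0,-17,0,0,0]]

```text
time: 35.25
tool_pos: [512.1, 148.1, 253.1]
tcp_rot: [-180.0, 0.0, 93.6]
ft_force: [0.7, 0.3, -0.6]
finger_gap: 43.2
grip_force: 0.0
```

>>> play_rows:
  motion:
    - [[-4,0,-1,0,0,0],[-8,0,-2,0,0,0],[-12,0,-3,0,0,0],[-12,0,-3,0,0,0],[-12,0,-3,0,0,0]]

```text
time: 35.75
tool_pos: [520.1, 27.7, 281.8]
tcp_rot: [180.0, -0.0, 93.5]
ft_force: [0.4, -0.2, -0.4]
finger_gap: 42.6
grip_force: 0.0
```

```bash
python3 - <<'E'
from h import *
from bench import optics
d=wshot("w13"); delta((512,28,280),93.6)
rim=lambda z:[((-80,55,z),(80,55,z)),((-80,-55,z),(80,-55,z)),((-86,50,z),(-86,-50,z)),((86,50,z),(86,-50,z)),((-6,45,z-8),(-6,-45,z-8)),((6,45,z-8),(6,-45,z-8))]
for z in (122,128): print("top on low",z,edgefit(d,rim(z),(512.5,150,3.7),wproj,rng=4))
def f4(p):
    return p
# low tray lower +-x edges and rim of low just below: seat check via visible lower edge of low tray front right side
print("low bottom -y edge",edgefit(d,[((-80,-55,0),(80,-55,0)),((-86,-50,0),(-86,40,0))],(512.5,150,3.7),wproj,rng=4))
s=optics.snapshot("scene");pickle.dump(s,open("s13.pkl","wb"))
for z in (122,128): print("scene",z,edgefit(s,[((-80,55,z),(80,55,z)),((-86,50,z),(-86,-50,z)),((86,50,z),(86,-50,z)),((-80,-55,z),(80,-55,z))],(512.5,150,3.7),proj,rng=3))
# mid tray front rim in the bay: gradient along local x at roof gap (z=64) between local x -10..20
g=cv2.cvtColor(d["pixels"],cv2.COLOR_RGB2GRAY).astype(float)
for yl in (110,95,50,35):
    uv=wproj(d,place((642.3,-108.7,-3.85),[(x,yl,64) for x in range(-14,21,2)])).round().astype(int); print(yl,[int(g[v,u]) if 0<=v<420 and 0<=u<560 else -1 for u,v in uv])
E
```

```text
t 35.8 pos [519.8  28.6 281.4] rot [-1.7998e+02 -3.0000e-02  9.3570e+01] gap 42.5 F [ 0.4 -0.7  1.3]
delta cm [-0.01 -0.78  0.14] deg [-0.02 -0.03 -0.03]
top on low 122 (array([513.32656613, 150.23848714,   3.67723172]), 142, np.float64(0.7528032284804689))
top on low 128 (array([512.82527243, 150.29725806,   4.09099131]), 120, np.float64(1.3701535315053195))
low bottom -y edge (array([507.6474064 , 147.82003406,   3.57878247]), 49, np.float64(0.25541057118151445))
scene 122 (array([513.27616512, 150.27170681,   2.99872092]), 98, np.float64(0.23851382473202945))
scene 128 (array([510.35876546, 154.56151807,   3.00895941]), 96, np.float64(0.24561573775388892))
110 [77, 77, 80, 82, 77, 81, 81, 77, 169, 184, 203, 200, 175, 145, 149, 134, 125, 105]
95 [75, 78, 76, 82, 79, 80, 85, 76, 135, 200, 202, 203, 110, 97, 160, 177, 147, 140]
50 [76, 79, 78, 80, 80, 79, 82, 79, 148, 199, 203, 203, 161, 133, 133, 134, 136, 137]
35 [63, 66, 78, 80, 80, 79, 83, 73, 120, 191, 202, 204, 100, 91, 94, 95, 94, 95]
```

```bash
python3 -c "
from bench import job
print(job.hand_in())"
```

```text
the job is handed in; nothing more can be done
None
```

The job is handed in at about 36 s: the middle tray is in the left bay against the back panel with its knob out, and the top tray is seated on the bottom one; I confirmed this by contact force and edge fits, not by viewing a final picture.

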